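# Build the sieve stack on the shaker

### The job

Build the sieve stack on the white sieve shaker, one part at a time from the bottom up: first the plain steel pan into the shaker's ring, then the blue fine sieve on the pan, then the red coarse sieve, and last the lid with the black knob. Lower each part into place without dropping it, so that it sits level and fully home in the one below, and let go of it before fetching the next. Leave the yellow sieve and the glassware standing where they are.

Things in the scene. Friction and masses are not known exactly. Their poses are not given: they have to be found in the camera images.
- pan_mid (a point): Receiving pan: bare steel, closed floor, no mesh. Round, 44 mm high. From below: tapered foot 10 mm high (38 mm across at the bottom, 48 at the top); flange 57 mm across; grip band 63 mm across, 14 to 30 mm up; hollow rim 57 mm outside, 51 inside, 30 to 44 mm up, 14 mm deep. Point: its centre, 22 mm above its underside, z up. 110 to 225 g. Stands upright; its turn about z is of no matter.
- fine_mid (a point): Fine sieve: BLUE band and rim, steel foot, closely spaced wire mesh. Same shape, size and mass as the pan. Its foot drops loosely into the rim below until its flange rests on that rim, so each part stands 34 mm higher than the one under it. Point: its centre, 22 mm above its underside, z up.
- coarse_mid (a point): Coarse sieve: RED band and rim, steel foot, dark floor with widely spaced wires. Same shape, size and mass as the pan. Point: its centre, 22 mm above its underside, z up.
- lid_knob (a point): Lid: steel disc 63 mm across, 3 mm thick, on a tapered foot like the pan's (10 mm high), with an upright black knob 20 mm across on its middle, 13 to 50 mm above the foot's underside. Pick it up by the knob. Point: on the knob's axis, 36 mm above the foot's underside (23 mm above the disc), z up. 85 to 170 g.
- seat (a point): Socket of the shaker, a fixed white box 150 mm square, 58 mm high, left or right. On its round black plate an upright aluminium ring, 62 mm outside, 51 inside, 14 deep, top 80 mm above the bench. Point: centre of the ring's mouth, level with its top, z up. Fully home, above this point: pan's centre 12 mm, blue sieve's 46 mm, red sieve's 80 mm, lid's knob point 128 mm.
- spare_mid (a point): A spare sieve: YELLOW band and rim, same shape and size as the others. Not wanted: leave it where it stands. This point is its centre, 22 mm above its underside.
- flask: Bystander: an empty clear conical flask, 64 mm across at the bottom and 80 mm high, standing loose on the bench. Origin at the centre of its underside, z up.
- beaker: Bystander: an empty clear glass beaker, 56 mm across the rim and 70 mm high, standing loose on the bench. Origin at the centre of its underside, z up.
- jar: Bystander: an amber glass jar with black cap and pale label, 52 mm across and 75 mm high, standing loose on the bench. Origin at the centre of its underside, z up.
- hotplate: Bystander: a fixed grey hotplate stirrer with a white square top, 150 mm square, 64 mm high; it stands on the side opposite to the shaker. Not used. Origin at the centre of its underside.

How it is judged:
On the way, in this order (a step that is already met when the one before it is completed fails the run):
1. the steel pan sits fully home in its place on the shaker and is let go (z of pan_mid in the frame of seat between 0.008 and 0.016 m and horizontal distance between pan_mid and seat below 0.005 m and angle between pan_mid's own z axis and vertical below 0.08 rad and linear speed of pan below 0.02 m/s and contact force between the fingers and pan below 0.05 N), for 0.2 s.
2. the blue sieve sits fully home in its place on the shaker and is let go (z of pan_mid in the frame of seat between 0.008 and 0.016 m and horizontal distance between pan_mid and seat below 0.005 m and angle between each of pan_mid, fine_mid's own z axis and vertical below 0.08 rad and z of fine_mid in the frame of seat between 0.042 and 0.05 m and horizontal distance between fine_mid and pan_mid below 0.005 m and linear speed of fine below 0.02 m/s and contact force between the fingers and fine below 0.05 N), for 0.2 s.
3. the red sieve sits fully home in its place on the shaker and is let go (z of pan_mid in the frame of seat between 0.008 and 0.016 m and horizontal distance between pan_mid and seat below 0.005 m and angle between each of pan_mid, fine_mid, coarse_mid's own z axis and vertical below 0.08 rad and z of fine_mid in the frame of seat between 0.042 and 0.05 m and horizontal distance between fine_mid and pan_mid below 0.005 m and z of coarse_mid in the frame of seat between 0.076 and 0.084 m and horizontal distance between coarse_mid and fine_mid below 0.005 m and linear speed of coarse below 0.02 m/s and contact force between the fingers and coarse below 0.05 N), for 0.2 s.
4. the lid sits fully home in its place on the shaker and is let go (z of pan_mid in the frame of seat between 0.008 and 0.016 m and horizontal distance between pan_mid and seat below 0.005 m and angle between each of pan_mid, fine_mid, coarse_mid, lid_knob's own z axis and vertical below 0.08 rad and z of fine_mid in the frame of seat between 0.042 and 0.05 m and horizontal distance between fine_mid and pan_mid below 0.005 m and z of coarse_mid in the frame of seat between 0.076 and 0.084 m and horizontal distance between coarse_mid and fine_mid below 0.005 m and z of lid_knob in the frame of seat between 0.124 and 0.132 m and horizontal distance between lid_knob and coarse_mid below 0.005 m and linear speed of lid below 0.02 m/s and contact force between the fingers and lid below 0.05 N), for 0.2 s.
At the end, for the whole second after the job is handed in: On the shaker stand, from the bottom, the pan, the blue sieve, the red sieve and the lid: each within 4 mm of its seated height, within 5 mm of the axis of the one below, within 0.08 rad of level, at rest and released; the yellow sieve, flask, beaker and jar stand within 20 mm of where they were (all of step 4 and linear speed of each of pan, fine, coarse below 0.02 m/s and contact force between the fingers and pan below 0.05 N and contact force between the fingers and fine below 0.05 N and contact force between the fingers and coarse below 0.05 N and distance of each of spare_mid, flask, beaker, jar from where it was at the start of the episode below 0.02 m); the robot touches nothing.
It fails at once if the yellow sieve, flask, beaker or jar is shoved more than 20 mm or tipped by more than 0.35 rad (distance of any of spare_mid, flask, beaker, jar from where it was at the start of the episode above 0.02 m or angle between any of spare_mid, flask, beaker, jar's own z axis and vertical above 0.35 rad).
It fails at once if a part is dropped (falls free of the gripper faster than 0.6 m/s, a fall of some 18 mm) ((linear speed of pan above 0.6 m/s and contact force between the fingers and pan below 0.05 N) or (linear speed of fine above 0.6 m/s and contact force between the fingers and fine below 0.05 N) or (linear speed of coarse above 0.6 m/s and contact force between the fingers and coarse below 0.05 N) or (linear speed of lid above 0.6 m/s and contact force between the fingers and lid below 0.05 N)).
It also fails if it takes over 120 s, if anything falls off the work surface, if the arm or the gripper's body presses on something with over 40 N, if the wrist force passes 120 N, or if a joint passes its speed limit or range.

### The arm

A 6-joint arm with a two-finger parallel gripper is mounted at the origin on the work surface. World frame = base frame: x ahead of the robot, y to its left, z up, the work surface at z = 0. Lengths are in m, angles in rad, forces in N, time in s.
With the tool pointing down it reaches from about 0.375 to 0.9 m from the base axis. Payload 3.1 kg.
Tool frame: the origin (TCP) lies where the fingers leave the gripper's body, on its centre line; the fingertips stand manip.tip_reach ahead of it and the grasp point (between the pads) lies 54 mm ahead of it (manip.tip_reach is the distance from the TCP to the fingertips, in m); z points along the fingers, y is the direction in which the jaws open and shut (so a half turn about z gives the same grasp; the last joint's range is limited). The gripper opens to 85 mm and grips with 20 to 120 N. Pads are 22 mm wide; open, the fingers measure 114 mm over their backs; the gripper's body (76 mm by 85 mm) begins 54 mm behind the grasp point. The pads swing forward as they close: fully open they stand 13 mm farther back than shut.
Start: joints at [-1.397, 0.527, 1.433, -0, 1.181, -0.178], TCP at [0.215, -0.587, 0.304] pointing down, gripper open.
Joint ranges: [-3.08, 3.08], [-0.75, 2.2], [0.22, 2.44], [-1.43, 4.57], [0, 2.65], [-2.85, 2.85]. Speed limits (rad/s): [2.79, 2.79, 3.14, 3.14, 3.14, 3.14].

### API

Orientations are given as a unit quaternion [x, y, z, w].
In Python, from station import manip, cams, order gives the robot as it stands. The module is installed in compiled form; this text tells all that it offers.
- The arm moves only by the tool drive_tool, never from a script. Its arguments are lists of equal length, an entry for each row: "linear": the shift along the tool's x, y, z in mm, a list of three; "rot": the turn, a rotation vector about the tool's x, y, z in degrees, a list of three; "hand": the finger opening in mm, from 0 to 85.4. A call has 1 to 20 rows; each row shifts and turns the pose as measured when the row begins, along the tool's axes as they then stand; what a row does not reach is not made up. A row lasts 1/12 s, in which the tool goes at most 41.7 mm and 7.16 degrees, less where a joint would pass 70% of its speed; a pose out of reach is approached as far as the arm can. A call with a gripper value outside its range is refused whole. The fingers move at their own pace and stop on an object; "force" is the grip in N (left out, the last holds). Time passes only in rows, so rows that do not move let the fingers close. It gives the time, the measured TCP pose, the force and the opening at its end, in the units of the state.
- manip.sense(): the state, without advancing time (a new reading comes with each control period).
- cams.snapshot(name): name is "side" or "top" or "wrist"; returns the picture (420x560x3 uint8, red, green, blue); there is no depth.
- cams.camera_model(name): a dict with "vfov" (degrees; the focal length in pixels is half the picture's height over the tangent of half this angle, whatever the lens; pixels are square), "cx", "cy" (the principal point, pixels), "rvec" (rotation vector, rad) and "tvec" (3), from world to camera coordinates, as OpenCV has them. Camera axes: x right, y down, z forward; pixel columns grow to the right and rows downward; lengths in m; the calibration is good to about 2 mm. A picture is of the moment at which its call begins: read the wrist's pose just before it. camera_model takes no time and is no camera call; for the wrist camera it gives the pose at the moment of the call.
- order.sign_off(): hands the job in, once; it reports no verdict.
Trained networks look in the newest picture that a camera, given by its name, has taken for a name from the list of things; names that differ only in an ending like _2 or _b are one class to them, and where a whole thing is asked for, a point or a joint stands for the part that bears it (a point fixed in the world has none). Each returns a list of dicts, best first, with "score" (0 to 1); they miss things now and then, are a little off and sometimes report something else, mostly with a low value. They report only what shows in the picture. A call takes as long as a camera call.
- cams.regions_of(label, camera): "pixels" (420x560 bool, what is visible of it) and "rect" ([left, top, right, bottom] in pixels, round what is visible of it).
- cams.spot_point(label, camera): "at" ([column, row] in pixels: a listed point, or the origin of a listed thing).
The state is a dict: "t": time; "q": joint angles; "qd": joint speeds; "tau": joint torques, N m; "tcp_pos": TCP position; "tool_rot": TCP orientation; "force": force on the tool from outside, world axes, zero at the start; "ft_torque": the same for the moment, N m; "finger_gap": opening from 0.0 (shut) to 1.0 (fully open).
Only numpy, scipy, OpenCV 4.12 (cv2) and the standard library are available. Lean on these libraries where they do the work, as an engineer would, in place of code of your own. Each camera call takes 0.05 s, during which the arm holds its last target. There are 200 camera calls.

## Working session

There is one attempt and no reset: what is moved stays moved. The work goes in short steps, Python scripts to look and compute and a tool call to move; the robot and the scene stay as the last step left them, time stands still between calls to the robot, and variables do not carry over. Pictures are saved under pics/ and viewed, about 12 in all and at most 16, crops included, and the job is handed in when it is done.

Besides the shell and the picture viewer there is one more tool, called by a JSON object that holds its "op" and its "data". drive_tool: Moves the arm, as the interface text tells. Its arguments: {"type":"object","properties":{"linear":{"type":"array","items":{"type":"array","items":{"type":"number"}}},"rot":{"type":"array","items":{"type":"array","items":{"type":"number"}}},"hand":{"type":"array","items":{"type":"number"}},"force":{"type":"number"}},"required":["linear","rot","hand"]}

```bash
mkdir -p pics; cat > h.py <<'E'
import numpy as np, cv2
from scipy.spatial.transform import Rotation as R
from station import manip, cams, order
def cam(n):
    m=cams.camera_model(n); f=210/np.tan(np.radians(m['vfov'])/2)
    return f,m['cx'],m['cy'],R.from_rotvec(m['rvec']).as_matrix(),np.array(m['tvec'])
def at_z(px,n,z):
    f,cx,cy,Rm,t=cam(n); d=Rm.T@np.array([(px[0]-cx)/f,(px[1]-cy)/f,1]); c=-Rm.T@t
    return c+d*(z-c[2])/d[2]
def proj(p,n):
    f,cx,cy,Rm,t=cam(n); q=Rm@np.array(p)+t; return np.array([cx+f*q[0]/q[2],cy+f*q[1]/q[2]])
def tri(obs):
    A=[];b=[]
    for n,px in obs:
        f,cx,cy,Rm,t=cam(n); d=Rm.T@np.array([(px[0]-cx)/f,(px[1]-cy)/f,1]); d/=np.linalg.norm(d); c=-Rm.T@t
        P=np.eye(3)-np.outer(d,d); A.append(P); b.append(P@c)
    return np.linalg.lstsq(np.vstack(A),np.hstack(b),rcond=None)[0]
def snap(n,f=None):
    im=cams.snapshot(n)
    if f: cv2.imwrite('pics/'+f,im[:,:,::-1])
    return im
Z=dict(pan_mid=.022,fine_mid=.022,coarse_mid=.022,lid_knob=.036,seat=.080,spare_mid=.022,flask=0,beaker=0,jar=0,hotplate=0)
E
python3 - <<'E'
from h import *
a=snap('top','top0.png');b=snap('side','side0.png');snap('wrist','w0.png')
cv2.imwrite('pics/both.png',cv2.resize(np.vstack([a,b]),(400,600))[:,:,::-1])
s=manip.sense();print({k:np.round(v,3) for k,v in s.items()},manip.tip_reach)
for n in Z:
    o=[]
    for c in('top','side'):
        r=cams.spot_point(n,c)
        for k in r[:2]: print(n,c,round(k['score'],2),np.round(k['at'],1),np.round(at_z(k['at'],c,Z[n]),4))
        if r:o.append((c,r[0]['at']))
    if len(o)==2: print('   tri',np.round(tri(o),4))
E
```

```text
{'t': np.float64(0.15), 'q': array([-1.398,  0.528,  1.434,  0.   ,  1.181, -0.179]), 'qd': array([ 0.001, -0.003, -0.004,  0.001,  0.002, -0.001]), 'tau': array([ 1.0000e-03, -4.4274e+01, -1.7828e+01, -0.0000e+00,  6.0000e-03,
        0.0000e+00]), 'tcp_pos': array([ 0.215, -0.586,  0.303]), 'tool_rot': array([ 0.985,  0.175,  0.   , -0.001]), 'force': array([ 0.996, -0.516,  0.023]), 'ft_torque': array([-0.024, -0.036,  0.044]), 'finger_gap': np.float64(1.0)} 0.0726
pan_mid top 0.97 [225.9 212.4] [0.5694 0.1417 0.022 ]
pan_mid side 0.6 [232.9 263.4] [0.5658 0.135  0.022 ]
   tri [0.566  0.1393 0.0254]
fine_mid top 0.77 [352.3 260.1] [ 0.4606 -0.1421  0.022 ]
fine_mid side 0.63 [347.9 225.1] [ 0.449  -0.1305  0.022 ]
   tri [ 0.4594 -0.145   0.0103]
coarse_mid side 0.83 [253.  204.1] [ 0.6897 -0.0701  0.022 ]
lid_knob top 0.93 [284.5 209.5] [0.573  0.0084 0.036 ]
lid_knob top 0.7 [137. 211.] [0.5705 0.3397 0.036 ]
lid_knob side 0.74 [265.5 229.2] [0.5785 0.0135 0.036 ]
   tri [0.5764 0.0105 0.0346]
seat top 0.94 [136.2 209.2] [0.5658 0.3273 0.08  ]
seat side 0.91 [157.3 293.2] [0.56
[... 269 characters left out ...]
.022 ]
   tri [ 0.5554 -0.1257  0.0221]
flask top 0.59 [226.  273.6] [0.4327 0.1411 0.    ]
flask top 0.31 [350.4 263.9] [ 0.4539 -0.1409  0.    ]
flask side 0.76 [281.7 300.1] [0.4338 0.1408 0.    ]
   tri [0.433  0.1412 0.0007]
beaker top 0.56 [262.3 167.6] [0.6816 0.0606 0.    ]
beaker side 0.89 [215.1 233.7] [0.6969 0.0599 0.    ]
   tri [0.6845 0.0637 0.0061]
jar top 0.73 [280.7 260.7] [0.4615 0.0173 0.    ]
jar top 0.61 [283.3 211.8] [0.5747 0.0111 0.    ]
jar side 0.69 [308.6 264.8] [0.4538 0.0219 0.    ]
   tri [ 0.4602  0.0162 -0.0064]
hotplate top 0.63 [428.2 232.5] [ 0.5253 -0.3223  0.    ]
hotplate side 0.68 [356.9 188.5] [ 0.538  -0.3342  0.    ]
   tri [ 0.5262 -0.3173  0.0111]
```

View pics/top0.png

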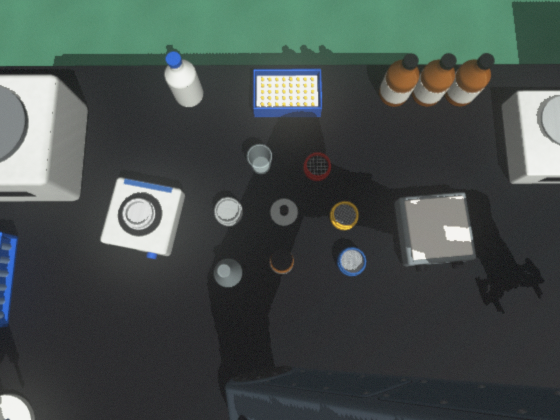

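View pics/side0.png

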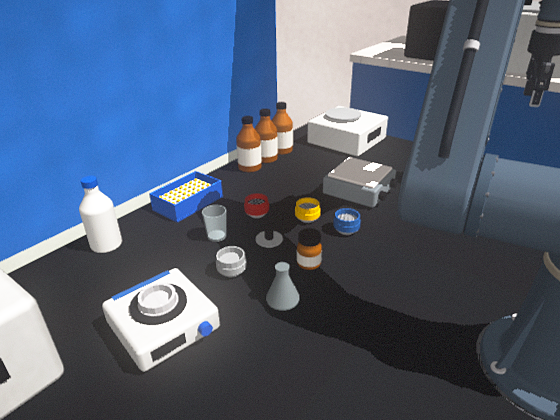

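The top view shows the pan at (228,211), lid at (284,211), jar at (282,262), flask at (228,272), beaker at (260,157), red sieve at (317,165), yellow at (344,215) and blue at (352,261). The shaker ring is at (138,212). The side view agrees with this. I'll square the tool with the world axes and move to the pan.

{"op": "drive_tool", "data": {"linear": [[0,0,0],[0,0,0],[0,0,0],[18,-37,0],[18,-37,0],[18,-37,0],[18,-37,0],[18,-37,0],[18,-37,0],[18,-37,0],[18,-37,0],[18,-37,0],[18,-37,0],[18,-37,0],[18,-37,0],[18,-37,0],[18,-37,0],[18,-37,0],[18,-37,0],[18,-37,0]], "rot": [[0,0,6.7],[0,0,6.7],[0,0,6.7],[0,0,0],[0,0,0],[0,0,0],[0,0,0],[0,0,0],[0,0,0],[0,0,0],[0,0,0],[0,0,0],[0,0,0],[0,0,0],[0,0,0],[0,0,0],[0,0,0],[0,0,0],[0,0,0],[0,0,0]], "hand": [85,85,85,85,85,85,85,85,85,85,85,85,85,85,85,85,85,85,85,85], "force": 40}}

```text
t: 2.82
tcp_pos: [0.538, 0.0363, 0.3008]
tool_rot: [1.0, -0.017, 0.005, 0.008]
force: [0.2, -1.2, -0.0]
finger_gap: 0.993
```

```bash
cat >> h.py <<'E'
def pose():
    s=manip.sense(); return np.array(s['tcp_pos']),R.from_quat(s['tool_rot'])
def look(names,cs=('wrist',),f=None):
    for c in cs:
        im=snap(c,f)
        for n in names:
            for k in cams.spot_point(n,c)[:2]:
                print(n,c,round(k['score'],2),np.round(k['at'],1),np.round(at_z(k['at'],c,Z[n]),4))
def togo(target):  # target TCP xyz; mm in tool axes, and rotvec (deg) back to square
    p,r=pose(); print('tcp',np.round(p,4),'togo',np.round(r.inv().apply(np.array(target)-p)*1e3,1),
      'rot',np.round((r.inv()*R.from_quat([1,0,0,0])).as_rotvec(degrees=True),1),'force',np.round(manip.sense()['force'],1),'gap',round(float(manip.sense()['finger_gap']),3))
E
python3 - <<'E'
from h import *
look(['pan_mid','lid_knob','seat','coarse_mid','fine_mid','spare_mid','beaker','jar','flask'],f='w1.png')
togo([.568,.138,.30])
E
```

```text
pan_mid wrist 0.58 [180.5 159.1] [0.573  0.1368 0.022 ]
lid_knob wrist 0.55 [304.7 154.2] [0.5737 0.0057 0.036 ]
coarse_mid wrist 0.6 [377.7  41.1] [ 0.675  -0.0697  0.022 ]
fine_mid wrist 0.91 [432.8 248.5] [ 0.4584 -0.1434  0.022 ]
spare_mid wrist 0.58 [433.2 160.8] [ 0.5579 -0.1352  0.022 ]
beaker wrist 0.9 [242.1  38.2] [0.6861 0.0595 0.    ]
jar wrist 0.77 [294.5 248. ] [0.4568 0.0122 0.    ]
flask wrist 0.92 [194.3 269.2] [0.4346 0.1347 0.    ]
tcp [0.5369 0.0328 0.3006] togo [  27.1 -106.3   -0.9] rot [ 0.9 -0.5 -2.1] force [-0.6  1.  -0.3] gap 0.995
```

View pics/w1.png

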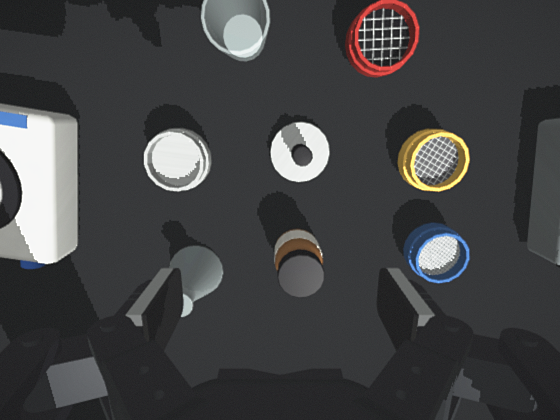

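The wrist view shows the pan at (178,160), lid (300,152), blue (437,253), red (382,38) and yellow (434,160). The networks agree with the top view to about 5 mm.

{"op": "drive_tool", "data": {"linear": [[0,0,0],[10,-35,0],[10,-35,0],[10,-33,0],[2,-3,30],[0,0,30],[0,0,30],[0,0,30],[0,0,10],[0,0,0]], "rot": [[0.9,-0.5,-2.1],[0,0,0],[0,0,0],[0,0,0],[0,0,0],[0,0,0],[0,0,0],[0,0,0],[0,0,0],[0,0,0]], "hand": [85,85,85,85,85,85,85,85,85,85]}}

```text
t: 4.15
tcp_pos: [0.5759, 0.131, 0.1708]
tool_rot: [1.0, -0.011, 0.006, -0.0]
force: [0.3, -0.4, 0.8]
finger_gap: 0.997
```

```bash
python3 - <<'E'
from h import *
print(manip.tip_reach)
look(['pan_mid'],f='w2.png'); look(['pan_mid'],['top','side'])
togo([.571,.138,.08])
print(np.round(-cam('wrist')[3].T@cam('wrist')[4],3))
E
```

```text
0.0726
pan_mid wrist 0.59 [272.7 230.9] [0.5726 0.1354 0.022 ]
pan_mid top 0.36 [223.8 215.8] [0.5616 0.1463 0.022 ]
pan_mid side 0.88 [231.8 262.7] [0.5692 0.1347 0.022 ]
pan_mid side 0.73 [251.  206.6] [ 0.6857 -0.0578  0.022 ]
tcp [0.5781 0.1318 0.1748] togo [-9.2 -5.9 94.7] rot [-0.  -1.2 -1.1] force [-0.9 -0.2 -0.2] gap 0.995
[0.648 0.13  0.247]
```

View pics/w2.png

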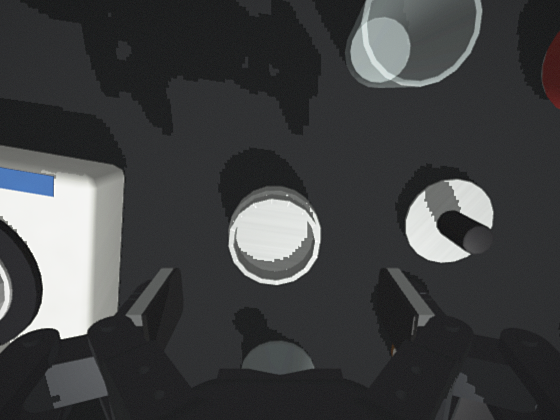

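```bash
cat >> h.py <<'E'
def rim(n,label,z,f=None,dbg=False):
    """centre of the rim circle of radius 28.5 mm at height z: project model circle, fit to region outline (upper rim) by least squares"""
    im=snap(n,f); r=cams.regions_of(label,n)
    for k in r[:2]:
        m=k['pixels'].astype(np.uint8); c=max(cv2.findContours(m,0,1)[0],key=cv2.contourArea)
        e=cv2.minAreaRect(c); print(label,n,round(k['score'],2),k['rect'],'area',int(m.sum()))
    return im,r
E
python3 - <<'E'
from h import *
print(np.round([at_z(p,'wrist',.044) for p in [(275,237),(229,237),(321,237),(275,284)]],4))
for i in range(4):
    p,r=pose(); print(np.round(p,4), np.round(-cam('wrist')[3].T@cam('wrist')[4],4)); cams.snapshot('wrist')
E
```

```text
[[0.5769 0.1342 0.044 ]
 [0.5775 0.1638 0.044 ]
 [0.5764 0.1045 0.044 ]
 [0.5436 0.135  0.044 ]]
[0.5781 0.1318 0.1748] [0.6484 0.1296 0.247 ]
[0.5779 0.1319 0.1747] [0.6483 0.1297 0.2468]
[0.5777 0.132  0.1744] [0.6482 0.1298 0.2465]
[0.5775 0.132  0.1742] [0.648  0.1298 0.2462]
```

{"op": "drive_tool", "data": {"linear": [[0,0,0],[-4,-3,20],[0,0,30],[0,0,25],[0,0,8],[0,0,0]], "rot": [[0,-1.2,-1.1],[0,0,0],[0,0,0],[0,0,0],[0,0,0],[0,0,0]], "hand": [85,85,85,85,85,85]}}

```text
t: 5.15
tcp_pos: [0.577, 0.1359, 0.0934]
tool_rot: [1.0, 0.001, 0.005, -0.001]
force: [-1.2, -1.7, 0.5]
finger_gap: 0.997
```

```bash
python3 - <<'E'
from h import *
look(['pan_mid'],f='w3.png')
togo([.573,.135,.078])
E
```

```text
pan_mid wrist 0.71 [281.7 285.7] [0.5715 0.1343 0.022 ]
tcp [0.5777 0.136  0.095 ] togo [-4.9  1.  17. ] rot [-0.1 -0.7  0.1] force [ 0.3 -0.7 -0.5] gap 0.998
```

View pics/w3.png

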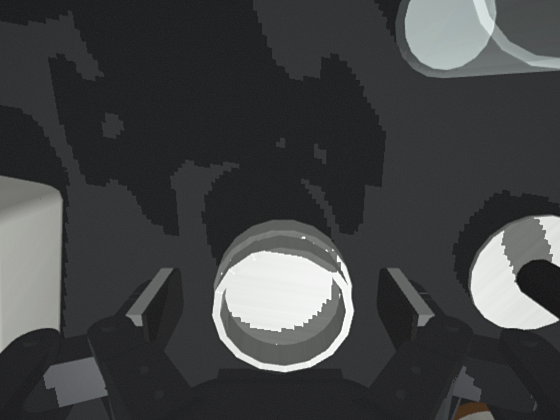

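The pan is centred between the pads at (283,295), with the pads at columns 165 and 395. I'll lower the last bit and grip.

{"op": "drive_tool", "data": {"linear": [[-6,1,8],[-1,0,9],[0,0,1],[0,0,0],[0,0,0],[0,0,0],[0,0,0],[0,0,0],[0,0,0]], "rot": [[0,-0.7,0],[0,0,0],[0,0,0],[0,0,0],[0,0,0],[0,0,0],[0,0,0],[0,0,0],[0,0,0]], "hand": [85,85,85,50,50,50,50,50,50], "force": 40}}

```text
t: 6.0
tcp_pos: [0.5732, 0.1351, 0.0807]
tool_rot: [1.0, 0.001, 0.004, -0.001]
force: [-0.8, -1.4, -2.8]
finger_gap: 0.72
```

```bash
python3 - <<'E'
from h import *
look(['pan_mid'])
togo([.573,.135,.078])
E
```

```text
pan_mid wrist 0.7 [276.1 293.6] [0.5705 0.1359 0.022 ]
tcp [0.5732 0.135  0.0807] togo [-0.2  0.1  2.7] rot [-0.1 -0.5  0.1] force [-0.   0.3 -1.1] gap 0.726
```

{"op": "drive_tool", "data": {"linear": [[0,0,-10],[0,0,-20],[0,0,-35],[0,0,-35],[0,0,-35],[0,0,-35],[0,-20,0],[0,-35,0],[0,-35,0],[0,0,0]], "rot": [[0,-0.5,0],[0,0,0],[0,0,0],[0,0,0],[0,0,0],[0,0,0],[0,0,0],[0,0,0],[0,0,0],[0,0,0]], "hand": [50,50,50,50,50,50,50,50,50,50]}}

```text
t: 6.93
tcp_pos: [0.5734, 0.2255, 0.2581]
tool_rot: [1.0, -0.003, -0.002, -0.002]
force: [-0.7, -0.9, -0.4]
finger_gap: 0.72
```

```bash
python3 - <<'E'
from h import *
look(['seat','pan_mid'],f='w4.png')
Z['pan_mid']=pose()[0][2]-.056
print(at_z(cams.spot_point('pan_mid','wrist')[0]['at'],'wrist',Z['pan_mid']))
togo([.563,.325,.25])
E
```

```text
seat wrist 0.67 [155.1 228.5] [0.5584 0.319  0.08  ]
pan_mid wrist 0.93 [280.8 293.4] [0.4659 0.2191 0.022 ]
[0.57143954 0.21863045 0.20093225]
tcp [0.5732 0.2199 0.2567] togo [ -11.1 -105.     6.7] rot [ 0.1  0.4 -0.5] force [ 0.5 -0.4 -0.1] gap 0.719
```

View pics/w4.png

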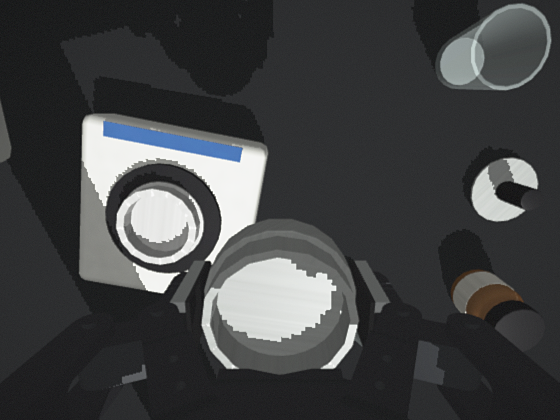

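The wrist view shows the pan held level at (280,295) and the ring at about (160,224). The arm was still settling, so I'll tie the camera model to the moment of the picture and look again from rest.

```bash
cat >> h.py <<'E'
_M={}
def cam(n):
    m=_M.get(n) or cams.camera_model(n); f=210/np.tan(np.radians(m['vfov'])/2)
    return f,m['cx'],m['cy'],R.from_rotvec(m['rvec']).as_matrix(),np.array(m['tvec'])
def snap(n,f=None):
    _M[n]=cams.camera_model(n); im=cams.snapshot(n)
    if f: cv2.imwrite('pics/'+f,im[:,:,::-1])
    return im
E
python3 - <<'E'
from h import *
togo([.563,.325,.25])
look(['seat','pan_mid'],f='w5.png')
print(np.round([at_z(p,'wrist',.08) for p in [(161,223),(115,223),(206,223),(160,181),(160,266)]],4))
togo([.563,.325,.25])
E
```

```text
tcp [0.5732 0.2199 0.2567] togo [ -11.1 -105.     6.7] rot [ 0.1  0.4 -0.5] force [ 0.5 -0.4 -0.1] gap 0.719
seat wrist 0.62 [148.9 227.6] [0.5593 0.3217 0.08  ]
seat wrist 0.38 [516.8 193.9] [0.5841 0.0379 0.08  ]
pan_mid wrist 0.92 [280.5 293.6] [0.4656 0.2189 0.022 ]
[[0.563  0.3118 0.08  ]
 [0.5633 0.3478 0.08  ]
 [0.5627 0.2766 0.08  ]
 [0.5964 0.3089 0.08  ]
 [0.5261 0.3167 0.08  ]]
tcp [0.5736 0.2193 0.2567] togo [ -11.6 -105.6    6.7] rot [ 0.   0.4 -0.6] force [ 0.4 -0.3 -1.3] gap 0.725
```

```bash
python3 - <<'E'
import cv2
a=cv2.imread('pics/w5.png')[90:310,60:260]; b=cv2.imread('pics/top0.png')[170:265,90:190]
cv2.imwrite('pics/c5.png',cv2.hconcat([cv2.resize(a,(400,440),interpolation=0),cv2.resize(b,(400,440),interpolation=cv2.INTER_NEAREST)]))
E
```

```text
(no output)
```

View pics/c5.png

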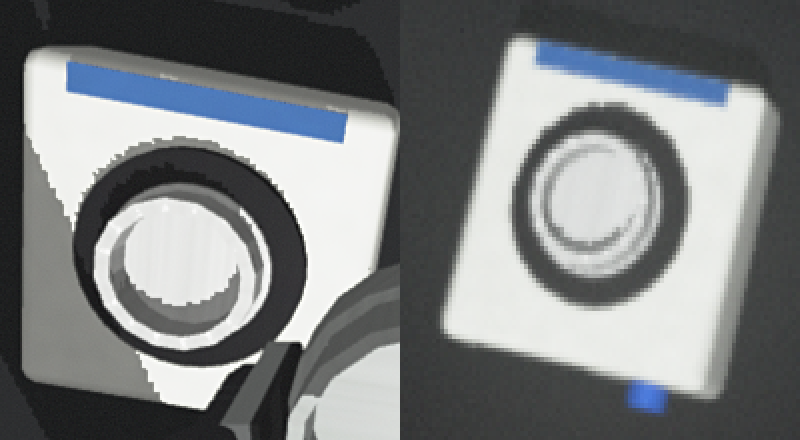

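The crop puts the ring mouth at about (150,226.5) in the wrist picture, i.e. seat ≈ (0.560, 0.321), which matches the network. Next I'll hover above it.

{"op": "drive_tool", "data": {"linear": [[-4,-25,0],[-4,-35,0],[-4,-35,10],[0,-8,25],[0,0,25],[0,0,6],[0,0,0],[0,0,0],[0,0,0]], "rot": [[0,0.4,-0.5],[0,0,0],[0,0,0],[0,0,0],[0,0,0],[0,0,0],[0,0,0],[0,0,0],[0,0,0]], "hand": [50,50,50,50,50,50,50,50,50]}}

```text
t: 8.03
tcp_pos: [0.5662, 0.3173, 0.1888]
tool_rot: [1.0, -0.008, 0.0, 0.001]
force: [0.3, 0.2, -0.5]
finger_gap: 0.722
```

```bash
python3 - <<'E'
from h import *
togo([.562,.3228,.1507])
look(['seat','pan_mid'],f='w6.png')
Z['pan_mid']=pose()[0][2]-.0587
for c in ('wrist','top','side'): look(['pan_mid','seat'],[c],'s6.png' if c=='side' else None)
a=cv2.imread('pics/w6.png');b=cv2.imread('pics/s6.png')[220:370,90:290]
cv2.imwrite('pics/c6.png',cv2.hconcat([cv2.resize(a,(400,300)),cv2.resize(b,(400,300))]))
E
```

```text
tcp [0.5662 0.3173 0.1888] togo [-4.3 -5.5 38.1] rot [ 0.1 -0.  -0.9] force [ 0.3  0.2 -0.5] gap 0.722
pan_mid wrist 0.94 [280.1 295.7] [0.4985 0.3169 0.022 ]
pan_mid wrist 0.9 [279.4 293.5] [0.5636 0.3169 0.1309]
pan_mid top 0.69 [132.1 210. ] [0.554  0.3188 0.1309]
seat top 0.85 [137.3 210.2] [0.5636 0.3248 0.08  ]
pan_mid side 0.89 [155.8 266.9] [0.5616 0.3133 0.1309]
pan_mid side 0.35 [306.7 211.8] [0.4608 0.023  0.1309]
seat side 0.77 [156.6 294. ] [0.5594 0.3237 0.08  ]
seat side 0.66 [216.5 237.7] [0.5958 0.1453 0.08  ]
```

View pics/c6.png

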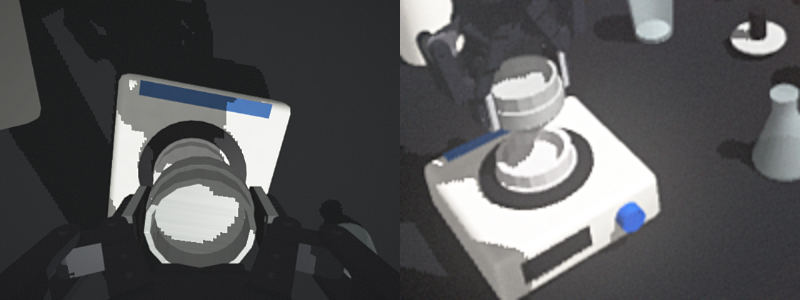

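The side view shows the pan level above the ring. The wrist view puts the ring about 6 mm further left (+y). I'll correct and lower slowly.

{"op": "drive_tool", "data": {"linear": [[-3,-6,10],[0,0,10],[0,0,4],[0,0,0],[0,0,0]], "rot": [[0,0,-0.9],[0,0,0],[0,0,0],[0,0,0],[0,0,0]], "hand": [50,50,50,50,50]}}

```text
t: 9.05
tcp_pos: [0.5618, 0.3251, 0.1608]
tool_rot: [1.0, 0.002, -0.001, 0.001]
force: [-0.0, 0.6, -1.5]
finger_gap: 0.718
```

```bash
python3 - <<'E'
from h import *
togo([.563,.3232,.1507])
look(['seat'])
b=snap('side','s7.png')
a=cv2.imread('pics/s7.png')[220:340,80:240];w=snap('wrist','w7.png')
cv2.imwrite('pics/c7.png',cv2.hconcat([cv2.resize(w[60:330,120:440,::-1],(400,338)),cv2.resize(a,(400,338))]))
E
```

```text
tcp [0.5618 0.3251 0.1608] togo [ 1.2  1.9 10.1] rot [0.1 0.1 0.2] force [-0.   0.6 -1.5] gap 0.718
```

View pics/c7.png

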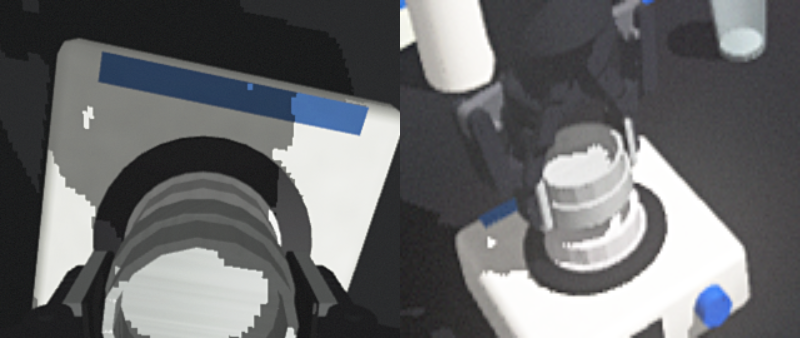

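The pan, the ring and the black plate share the column centre (about 200–202 in the crop). I'll lower it home.

{"op": "drive_tool", "data": {"linear": [[0,0,4],[0,0,4],[0,0,2],[0,0,0],[0,0,0]], "rot": [[0,0,0],[0,0,0],[0,0,0],[0,0,0],[0,0,0]], "hand": [50,50,50,50,50]}}

```text
t: 9.67
tcp_pos: [0.5632, 0.3251, 0.1521]
tool_rot: [1.0, 0.001, 0.001, 0.0]
force: [0.6, -0.6, -1.5]
finger_gap: 0.718
```

{"op": "drive_tool", "data": {"linear": [[0,0,2],[0,0,2],[0,0,0],[0,0,0]], "rot": [[0,0,0],[0,0,0],[0,0,0],[0,0,0]], "hand": [50,50,50,50]}}

```text
t: 10.0
tcp_pos: [0.5628, 0.3249, 0.1511]
tool_rot: [1.0, 0.001, 0.001, 0.0]
force: [-0.9, -0.7, -0.4]
finger_gap: 0.718
```

{"op": "drive_tool", "data": {"linear": [[0,0,3],[0,0,3],[0,0,0],[0,0,0]], "rot": [[0,0,0],[0,0,0],[0,0,0],[0,0,0]], "hand": [50,50,50,50]}}

```text
t: 10.33
tcp_pos: [0.563, 0.3249, 0.1517]
tool_rot: [1.0, 0.001, 0.002, 0.0]
force: [-0.4, 0.6, -0.6]
finger_gap: 0.721
```

Further pushing doesn't move it, so it's resting at about the expected height (0.1507). I'll open the fingers and check.

{"op": "drive_tool", "data": {"linear": [[0,0,0],[0,0,0],[0,0,0],[0,0,0],[0,0,-8],[0,0,-25],[0,0,-35],[0,0,-35],[0,0,0],[0,0,0]], "rot": [[0,0,0],[0,0,0],[0,0,0],[0,0,0],[0,0,0],[0,0,0],[0,0,0],[0,0,0],[0,0,0],[0,0,0]], "hand": [70,85,85,85,85,85,85,85,85,85]}}

```text
t: 11.17
tcp_pos: [0.563, 0.325, 0.2564]
tool_rot: [1.0, 0.001, 0.0, 0.001]
force: [0.2, -0.5, -0.7]
finger_gap: 0.997
```

```bash
python3 - <<'E'
from h import *
togo([.462,-.143,.25])
Z['pan_mid']=.092
look(['pan_mid'],f='w8.png'); look(['pan_mid'],['side'],f='s8.png')
a=cv2.imread('pics/s8.png')[220:370,90:290];w=cv2.imread('pics/w8.png')
cv2.imwrite('pics/c8.png',cv2.hconcat([cv2.resize(w,(400,300)),cv2.resize(a,(400,300))]))
E
```

```text
tcp [0.563  0.325  0.2564] togo [-102.   467.8    6.9] rot [ 0.1 -0.1  0.1] force [ 0.2 -0.5 -0.7] gap 0.997
pan_mid wrist 0.86 [277.2 220.2] [0.5598 0.3258 0.092 ]
pan_mid side 0.64 [154.5 291.3] [0.5553 0.3288 0.092 ]
```

View pics/c8.png

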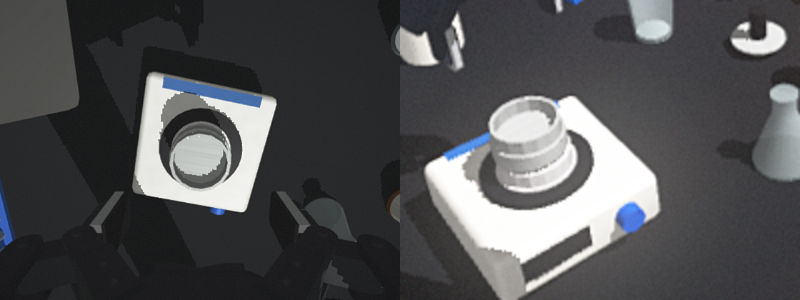

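The side view shows the pan level with its flange on the ring. The wrist view gives its centre as (0.560, 0.326). Next is the blue sieve.

{"op": "drive_tool", "data": {"linear": [[-4,20,0],[-8,36,0],[-8,36,0],[-8,36,0],[-8,36,0],[-8,36,0],[-8,36,0],[-8,36,0],[-8,36,0],[-8,36,0],[-8,36,0],[-8,36,0],[-8,36,0],[-3,15,25],[0,0,30],[0,0,20],[0,0,0],[0,0,0],[0,0,0]], "rot": [[0,0,0],[0,0,0],[0,0,0],[0,0,0],[0,0,0],[0,0,0],[0,0,0],[0,0,0],[0,0,0],[0,0,0],[0,0,0],[0,0,0],[0,0,0],[0,0,0],[0,0,0],[0,0,0],[0,0,0],[0,0,0],[0,0,0]], "hand": [85,85,85,85,85,85,85,85,85,85,85,85,85,85,85,85,85,85,85]}}

```text
t: 12.95
tcp_pos: [0.4454, -0.1624, 0.157]
tool_rot: [1.0, 0.002, -0.02, -0.003]
force: [0.8, -0.1, -0.1]
finger_gap: 0.994
```

```bash
python3 - <<'E'
from h import *
look(['fine_mid','spare_mid'],f='w9.png')
togo([.462,-.143,.0807])
E
```

```text
fine_mid wrist 0.7 [244.2 200.5] [ 0.4594 -0.1398  0.022 ]
spare_mid wrist 0.69 [215.5  19.8] [ 0.5608 -0.1274  0.022 ]
tcp [ 0.4463 -0.1626  0.1581] togo [ 18.6 -19.2  76.9] rot [-0.2  2.1  0.3] force [-0.7  0.4  0.8] gap 0.994
```

{"op": "drive_tool", "data": {"linear": [[0,0,0],[8,-11,0],[8,-11,10],[0,0,20],[0,0,20],[0,0,6],[0,0,0],[0,0,0]], "rot": [[-0.2,2.1,0.3],[0,0,0],[0,0,0],[0,0,0],[0,0,0],[0,0,0],[0,0,0],[0,0,0]], "hand": [85,85,85,85,85,85,85,85]}}

```text
t: 13.77
tcp_pos: [0.47, -0.1394, 0.11]
tool_rot: [1.0, 0.003, 0.011, 0.006]
force: [-0.2, 0.3, 0.2]
finger_gap: 0.997
```

```bash
python3 - <<'E'
from h import *
look(['fine_mid','spare_mid'],f='w10.png')
togo([.462,-.141,.0807])
E
```

```text
spare_mid wrist 0.65 [251.6  74.8] [ 0.5608 -0.128   0.022 ]
tcp [ 0.4701 -0.1398  0.1103] togo [-8.8  0.8 29.4] rot [ 0.7 -1.3  0.3] force [ 0.2  0.1 -0.3] gap 0.997
```

View pics/w10.png

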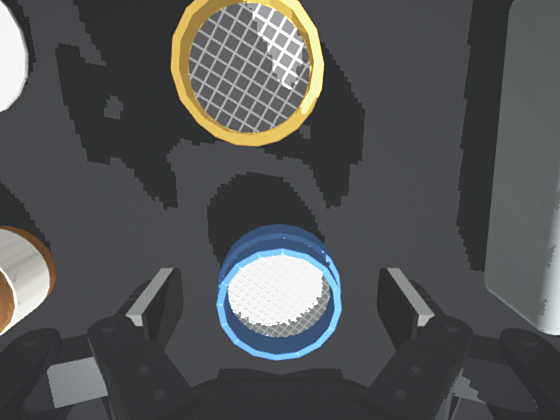

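The blue sieve is centred between the pads at (279,300). The yellow sieve is clear of the fingers at (250,70). I'll lower and grip.

{"op": "drive_tool", "data": {"linear": [[0,0,0],[-5,0,6],[-4,0,8],[0,0,8],[0,0,6],[0,0,0],[0,0,0]], "rot": [[0.7,-1.3,0.3],[0,0,0],[0,0,0],[0,0,0],[0,0,0],[0,0,0],[0,0,0]], "hand": [85,85,85,85,85,85,85]}}

```text
t: 14.5
tcp_pos: [0.4612, -0.1412, 0.0836]
tool_rot: [1.0, -0.0, 0.003, 0.002]
force: [-1.7, -1.6, 0.3]
finger_gap: 0.999
```

```bash
python3 - <<'E'
from h import *
look(['fine_mid','spare_mid'],f='w11.png')
togo([.461,-.140,.0807])
E
```

```text
fine_mid wrist 0.71 [273.5 291.1] [ 0.458  -0.1394  0.022 ]
spare_mid wrist 0.64 [240.   34.2] [ 0.5611 -0.1279  0.022 ]
tcp [ 0.4615 -0.1412  0.084 ] togo [-0.5 -1.2  3.3] rot [ 0.2 -0.4 -0. ] force [ 0.1 -0.1  1. ] gap 0.997
```

{"op": "drive_tool", "data": {"linear": [[-1,-1,4],[0,0,0],[0,0,0],[0,0,0],[0,0,0],[0,0,0],[0,0,0],[0,0,0],[0,0,-10],[0,0,-20],[0,0,-35],[0,0,-35],[0,0,-35],[0,0,-35],[0,0,0],[0,0,0]], "rot": [[0,-0.4,0],[0,0,0],[0,0,0],[0,0,0],[0,0,0],[0,0,0],[0,0,0],[0,0,0],[0,0,0],[0,0,0],[0,0,0],[0,0,0],[0,0,0],[0,0,0],[0,0,0],[0,0,0]], "hand": [85,85,50,50,50,50,50,50,50,50,50,50,50,50,50,50]}}

```text
t: 15.98
tcp_pos: [0.4593, -0.1384, 0.2596]
tool_rot: [1.0, -0.0, -0.002, 0.001]
force: [-0.1, 0.7, -1.6]
finger_gap: 0.722
```

{"op": "drive_tool", "data": {"linear": [[4,-20,0],[8,-35,0],[8,-35,0],[8,-35,0],[8,-35,0],[8,-35,0],[8,-35,0],[8,-35,0],[8,-35,0],[8,-35,0],[8,-35,0],[8,-35,0],[6,-25,0],[3,-15,0],[0,0,0],[0,0,0],[0,0,0]], "rot": [[0,0,0],[0,0,0],[0,0,0],[0,0,0],[0,0,0],[0,0,0],[0,0,0],[0,0,0],[0,0,0],[0,0,0],[0,0,0],[0,0,0],[0,0,0],[0,0,0],[0,0,0],[0,0,0],[0,0,0]], "hand": [50,50,50,50,50,50,50,50,50,50,50,50,50,50,50,50,50]}}

```text
t: 17.4
tcp_pos: [0.5532, 0.3255, 0.2333]
tool_rot: [1.0, -0.002, -0.022, 0.005]
force: [0.3, -0.5, -2.2]
finger_gap: 0.717
```

```bash
python3 - <<'E'
from h import *
togo([.563,.325,.23])
Z['fine_mid']=pose()[0][2]-.0587; Z['pan_mid']=.092
look(['fine_mid','pan_mid'],f='w12.png')
E
```

```text
tcp [0.5532 0.3255 0.2333] togo [10.   0.5  2.9] rot [ 0.6  2.5 -0.3] force [ 0.3 -0.5 -2.2] gap 0.717
fine_mid wrist 0.64 [277.4 290.5] [0.5489 0.3251 0.1746]
pan_mid wrist 0.71 [277.8 207.7] [0.5598 0.3244 0.092 ]
```

{"op": "drive_tool", "data": {"linear": [[0,0,0],[9,0,10],[1,0,12],[0,0,5],[0,0,0],[0,0,0]], "rot": [[0.6,2.5,-0.3],[0,0,0],[0,0,0],[0,0,0],[0,0,0],[0,0,0]], "hand": [50,50,50,50,50,50]}}

```text
t: 18.05
tcp_pos: [0.5663, 0.3194, 0.2047]
tool_rot: [1.0, -0.004, 0.0, 0.0]
force: [-0.2, 0.4, -1.3]
finger_gap: 0.717
```

```bash
python3 - <<'E'
from h import *
togo([.563,.325,.185])
Z['fine_mid']=pose()[0][2]-.0587; Z['pan_mid']=.092
look(['fine_mid'],f='w13.png'); look(['fine_mid','pan_mid'],['side'],'s13.png')
a=cv2.imread('pics/s13.png')[200:350,80:280];w=cv2.imread('pics/w13.png')
cv2.imwrite('pics/c13.png',cv2.hconcat([cv2.resize(w[90:330,120:440],(400,300)),cv2.resize(a,(400,300))]))
E
```

```text
tcp [0.5663 0.3194 0.2047] togo [-3.3 -5.5 19.7] rot [ 0.  -0.  -0.5] force [-0.2  0.4 -1.3] gap 0.717
fine_mid wrist 0.67 [277.8 293.8] [0.563  0.3195 0.146 ]
fine_mid side 0.89 [149.3 260.1] [0.5673 0.3189 0.146 ]
pan_mid side 0.73 [151.  288.9] [0.5649 0.3287 0.092 ]
pan_mid side 0.65 [281.1 299. ] [0.3758 0.2152 0.092 ]
```

View pics/c13.png

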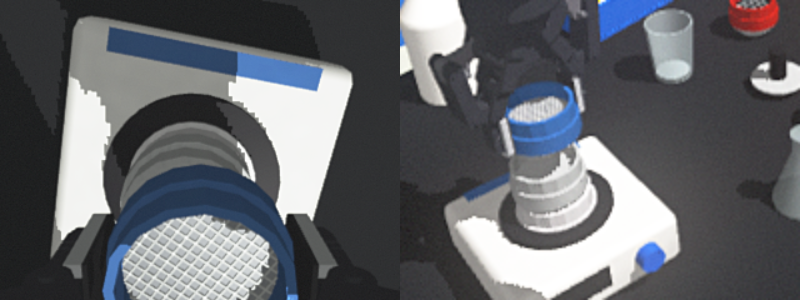

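The blue sieve is level above the pan and about 6 mm off toward −y, which agrees with the TCP reading. I'll correct, then lower.

{"op": "drive_tool", "data": {"linear": [[-3,-5,0],[0,-1,4],[0,0,4],[0,0,0],[0,0,0]], "rot": [[0,0,-0.5],[0,0,0],[0,0,0],[0,0,0],[0,0,0]], "hand": [50,50,50,50,50]}}

```text
t: 18.72
tcp_pos: [0.563, 0.3279, 0.1986]
tool_rot: [1.0, 0.002, 0.002, -0.001]
force: [-0.5, 0.0, -1.5]
finger_gap: 0.722
```

```bash
python3 - <<'E'
from h import *
togo([.563,.325,.185])
Z['fine_mid']=pose()[0][2]-.0587
look(['fine_mid'])
E
```

```text
tcp [0.563  0.3279 0.1986] togo [-0.1  2.9 13.6] rot [-0.1 -0.3  0.2] force [-0.5  0.  -1.5] gap 0.722
fine_mid wrist 0.89 [278.9 295.2] [0.5594 0.3275 0.1399]
```

{"op": "drive_tool", "data": {"linear": [[0,2,3],[0,0,4],[0,0,4],[0,0,3],[0,0,2],[0,0,2],[0,0,0],[0,0,0]], "rot": [[0,-0.3,0],[0,0,0],[0,0,0],[0,0,0],[0,0,0],[0,0,0],[0,0,0],[0,0,0]], "hand": [50,50,50,50,50,50,50,50]}}

```text
t: 19.48
tcp_pos: [0.5641, 0.3256, 0.1858]
tool_rot: [1.0, 0.002, 0.001, -0.001]
force: [-0.8, 0.1, -2.5]
finger_gap: 0.722
```

{"op": "drive_tool", "data": {"linear": [[0,0,3],[0,0,3],[0,0,0],[0,0,0]], "rot": [[0,0,0],[0,0,0],[0,0,0],[0,0,0]], "hand": [50,50,50,50]}}

```text
t: 19.82
tcp_pos: [0.5648, 0.3259, 0.1859]
tool_rot: [1.0, 0.002, 0.003, -0.001]
force: [0.1, 0.6, -1.6]
finger_gap: 0.719
```

It's resting at 0.1858, and I expected 0.1855. I'll release, back off and check.

{"op": "drive_tool", "data": {"linear": [[0,0,0],[0,0,0],[0,0,0],[0,0,0],[0,0,-8],[0,0,-25],[0,0,-35],[0,0,-30],[0,0,0],[0,0,0],[0,0,0]], "rot": [[0,0,0],[0,0,0],[0,0,0],[0,0,0],[0,0,0],[0,0,0],[0,0,0],[0,0,0],[0,0,0],[0,0,0],[0,0,0]], "hand": [70,85,85,85,85,85,85,85,85,85,85]}}

```text
t: 20.73
tcp_pos: [0.5643, 0.3252, 0.2852]
tool_rot: [1.0, 0.002, 0.0, -0.0]
force: [-0.8, -0.5, 0.5]
finger_gap: 0.996
```

```bash
python3 - <<'E'
from h import *
togo([.687,-.07,.28])
Z['fine_mid']=.126;Z['pan_mid']=.092
look(['fine_mid'],f='w14.png'); look(['fine_mid','pan_mid'],['side'],f='s14.png')
a=cv2.imread('pics/s14.png')[200:350,80:280];w=cv2.imread('pics/w14.png')
cv2.imwrite('pics/c14.png',cv2.hconcat([cv2.resize(w,(400,300)),cv2.resize(a,(400,300))]))
E
```

```text
tcp [0.5643 0.3252 0.2852] togo [121.4 395.6   5.2] rot [-0.  -0.   0.2] force [-0.8 -0.5  0.5] gap 0.996
fine_mid wrist 0.65 [276.7 216. ] [0.5658 0.3266 0.126 ]
fine_mid side 0.57 [150.6 274.1] [0.559  0.3269 0.126 ]
pan_mid side 0.94 [157.5 287.7] [0.5585 0.3201 0.092 ]
```

View pics/c14.png

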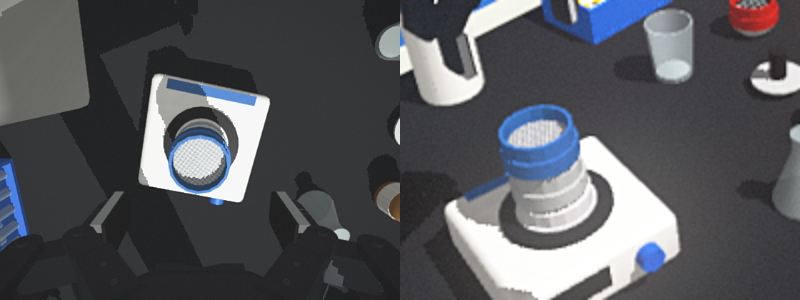

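The blue sieve sits level on the pan. Next is the red sieve.

{"op": "drive_tool", "data": {"linear": [[5,18,0],[10,33,0],[10,33,0],[10,33,0],[10,33,0],[10,33,0],[10,33,0],[10,33,0],[10,33,0],[10,33,0],[10,33,0],[10,33,0],[5,15,25],[0,0,35],[0,0,30],[0,0,20],[0,0,0],[0,0,0],[0,0,0]], "rot": [[0,0,0],[0,0,0],[0,0,0],[0,0,0],[0,0,0],[0,0,0],[0,0,0],[0,0,0],[0,0,0],[0,0,0],[0,0,0],[0,0,0],[0,0,0],[0,0,0],[0,0,0],[0,0,0],[0,0,0],[0,0,0],[0,0,0]], "hand": [85,85,85,85,85,85,85,85,85,85,85,85,85,85,85,85,85,85,85]}}

```text
t: 22.57
tcp_pos: [0.684, -0.0917, 0.1482]
tool_rot: [1.0, 0.002, -0.015, 0.0]
force: [-0.6, -0.2, 0.1]
finger_gap: 0.996
```

```bash
python3 - <<'E'
from h import *
look(['coarse_mid','beaker'],f='w15.png');look(['coarse_mid'],['side'])
togo([.687,-.07,.0807])
E
```

```text
coarse_mid wrist 0.65 [242.  241.7] [ 0.6746 -0.0688  0.022 ]
beaker wrist 0.62 [ 54.1 213.5] [0.6856 0.062  0.    ]
coarse_mid side 0.86 [253.8 208.8] [ 0.6731 -0.0541  0.022 ]
tcp [ 0.6853 -0.0918  0.1505] togo [  3.5 -21.9  69.7] rot [0.1 1.4 0.3] force [-0.5 -0.3 -0.1] gap 0.994
```

{"op": "drive_tool", "data": {"linear": [[0,0,0],[-5,-11,0],[-4,-11,8],[0,0,20],[0,0,15],[0,0,5],[0,0,0],[0,0,0]], "rot": [[0,1.4,0.3],[0,0,0],[0,0,0],[0,0,0],[0,0,0],[0,0,0],[0,0,0],[0,0,0]], "hand": [85,85,85,85,85,85,85,85]}}

```text
t: 23.48
tcp_pos: [0.6772, -0.0626, 0.107]
tool_rot: [1.0, 0.002, 0.004, 0.002]
force: [0.2, -1.0, 0.2]
finger_gap: 0.997
```

```bash
python3 - <<'E'
from h import *
look(['coarse_mid'],f='w16.png')
im=cv2.imread('pics/w16.png').astype(int); m=((im[:,:,2]>90)&(im[:,:,1]<60)&(im[:,:,0]<60)).astype(np.uint8)
print(cv2.boundingRect(max(cv2.findContours(m,0,1)[0],key=cv2.contourArea)))
togo([.677,-.07,.0807])
E
```

```text
coarse_mid wrist 0.6 [290.1 266.3] [ 0.6752 -0.069   0.022 ]
(343, 266, 6, 10)
tcp [ 0.6776 -0.0629  0.1076] togo [-0.9  7.  26.9] rot [ 0.2 -0.5  0.2] force [-0.2  0.4 -0.1] gap 0.995
```

{"op": "drive_tool", "data": {"linear": [[0,4,4],[0,2,8],[0,0,8],[0,0,5],[0,0,0],[0,0,0]], "rot": [[0,-0.5,0],[0,0,0],[0,0,0],[0,0,0],[0,0,0],[0,0,0]], "hand": [85,85,85,85,85,85]}}

```text
t: 24.08
tcp_pos: [0.6793, -0.0711, 0.0824]
tool_rot: [1.0, 0.001, 0.002, 0.003]
force: [0.6, -0.2, -0.9]
finger_gap: 0.995
```

```bash
python3 - <<'E'
from h import *
look(['coarse_mid'],f='w17.png')
togo([.677,-.069,.0807])
E
```

```text
coarse_mid wrist 0.72 [270.5 294.6] [ 0.675  -0.0681  0.022 ]
tcp [ 0.6793 -0.0709  0.0826] togo [-2.3 -2.   1.9] rot [ 0.3 -0.3  0.1] force [0.1 0.7 0.1] gap 0.993
```

View pics/w17.png

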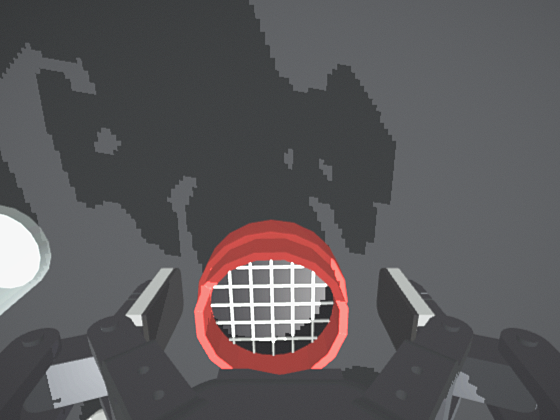

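The red sieve sits between the pads at (271,300). I'll nudge the tool, grip and lift.

{"op": "drive_tool", "data": {"linear": [[-2,-3,3],[0,0,0],[0,0,0],[0,0,0],[0,0,0],[0,0,0],[0,0,0],[0,0,0],[0,0,-10],[0,0,-20],[0,0,-35],[0,0,-40],[0,0,-40],[0,0,-40],[0,0,-10],[0,0,0],[0,0,0]], "rot": [[0.2,-0.3,0],[0,0,0],[0,0,0],[0,0,0],[0,0,0],[0,0,0],[0,0,0],[0,0,0],[0,0,0],[0,0,0],[0,0,0],[0,0,0],[0,0,0],[0,0,0],[0,0,0],[0,0,0],[0,0,0]], "hand": [85,85,50,50,50,50,50,50,50,50,50,50,50,50,50,50,50]}}

```text
t: 25.6
tcp_pos: [0.6758, -0.0665, 0.2842]
tool_rot: [1.0, 0.001, -0.003, 0.0]
force: [0.7, 0.0, -0.5]
finger_gap: 0.72
```

{"op": "drive_tool", "data": {"linear": [[-5,-17,0],[-10,-33,0],[-10,-33,0],[-10,-33,0],[-10,-33,0],[-10,-33,0],[-10,-33,0],[-10,-33,0],[-10,-33,0],[-10,-33,0],[-10,-33,0],[-7,-25,0],[-5,-15,0],[0,0,0],[0,0,0],[0,0,0]], "rot": [[0,0,0],[0,0,0],[0,0,0],[0,0,0],[0,0,0],[0,0,0],[0,0,0],[0,0,0],[0,0,0],[0,0,0],[0,0,0],[0,0,0],[0,0,0],[0,0,0],[0,0,0],[0,0,0]], "hand": [50,50,50,50,50,50,50,50,50,50,50,50,50,50,50,50]}}

```text
t: 26.93
tcp_pos: [0.5251, 0.3436, 0.2461]
tool_rot: [0.999, 0.001, -0.042, 0.005]
force: [1.1, -0.0, -0.7]
finger_gap: 0.721
```

```bash
python3 - <<'E'
from h import *
togo([.564,.3255,.240])
Z['coarse_mid']=pose()[0][2]-.0587; Z['fine_mid']=.126
look(['coarse_mid','fine_mid'],f='w18.png')
E
```

```text
tcp [0.5251 0.3436 0.2461] togo [39.3 18.1  3. ] rot [0.6 4.8 0.1] force [ 1.1 -0.  -0.7] gap 0.721
coarse_mid wrist 0.61 [279.4 292.4] [0.5173 0.3423 0.1874]
fine_mid wrist 0.77 [308.6 158.8] [0.5631 0.3255 0.126 ]
```

{"op": "drive_tool", "data": {"linear": [[0,0,-4],[12,6,0],[12,6,0],[10,4,0],[3,1,0],[0,0,0],[0,0,0]], "rot": [[0.6,4.8,0.1],[0,0,0],[0,0,0],[0,0,0],[0,0,0],[0,0,0],[0,0,0]], "hand": [50,50,50,50,50,50,50]}}

```text
t: 27.67
tcp_pos: [0.573, 0.3173, 0.2516]
tool_rot: [1.0, -0.007, 0.002, -0.0]
force: [0.3, 0.4, -1.7]
finger_gap: 0.724
```

```bash
python3 - <<'E'
from h import *
togo([.564,.3255,.2195])
Z['coarse_mid']=pose()[0][2]-.0587; Z['fine_mid']=.126
look(['coarse_mid','fine_mid'],f='w19.png')
E
```

```text
tcp [0.573  0.3173 0.2516] togo [-9.2 -8.1 32.1] rot [-0.1 -0.3 -0.8] force [ 0.3  0.4 -1.7] gap 0.724
coarse_mid wrist 0.71 [280.  291.9] [0.5709 0.3164 0.1929]
```

{"op": "drive_tool", "data": {"linear": [[-5,-4,5],[-4,-4,8],[0,0,5],[0,0,0],[0,0,0]], "rot": [[0,-0.3,-0.8],[0,0,0],[0,0,0],[0,0,0],[0,0,0]], "hand": [50,50,50,50,50]}}

```text
t: 28.23
tcp_pos: [0.559, 0.3284, 0.2309]
tool_rot: [1.0, 0.003, -0.003, -0.0]
force: [-0.1, 0.1, -1.5]
finger_gap: 0.717
```

```bash
python3 - <<'E'
from h import *
togo([.5635,.326,.2195])
Z['coarse_mid']=pose()[0][2]-.0587
look(['coarse_mid'],f='w20.png')
E
```

```text
tcp [0.559  0.3284 0.2309] togo [ 4.5  2.5 11.4] rot [-0.   0.3  0.4] force [-0.1  0.1 -1.5] gap 0.717
```

{"op": "drive_tool", "data": {"linear": [[4,2,0],[0,0,0],[0,0,0]], "rot": [[0,0.3,0],[0,0,0],[0,0,0]], "hand": [50,50,50]}}

```text
t: 28.58
tcp_pos: [0.5643, 0.3262, 0.2318]
tool_rot: [1.0, 0.003, 0.001, -0.0]
force: [-0.1, -1.0, -0.4]
finger_gap: 0.72
```

```bash
python3 - <<'E'
from h import *
togo([.5635,.326,.2195])
Z['coarse_mid']=pose()[0][2]-.0587
look(['coarse_mid'],f='w20.png'); look(['coarse_mid'],['side'],f='s20.png')
a=cv2.imread('pics/s20.png')[170:350,50:290]; cv2.imwrite('pics/c20.png',cv2.resize(a,(800,600)))
E
```

```text
tcp [0.5643 0.3262 0.2318] togo [-0.9  0.2 12.3] rot [-0.  -0.1  0.4] force [-0.1 -1.  -0.4] gap 0.72
coarse_mid wrist 0.81 [278.5 291.2] [0.5625 0.326  0.1731]
coarse_mid side 0.69 [142.5 249.7] [0.5657 0.3276 0.1731]
```

{"op": "drive_tool", "data": {"linear": [[-1,0,4],[0,0,4],[0,0,3],[0,0,2],[0,0,2],[0,0,0],[0,0,0]], "rot": [[0,0,0],[0,0,0],[0,0,0],[0,0,0],[0,0,0],[0,0,0],[0,0,0]], "hand": [50,50,50,50,50,50,50]}}

```text
t: 29.37
tcp_pos: [0.5637, 0.3264, 0.2193]
tool_rot: [1.0, 0.004, 0.003, -0.001]
force: [-0.7, -0.1, -1.3]
finger_gap: 0.722
```

{"op": "drive_tool", "data": {"linear": [[0,0,3],[0,0,3],[0,0,0],[0,0,0]], "rot": [[0,0,0],[0,0,0],[0,0,0],[0,0,0]], "hand": [50,50,50,50]}}

```text
t: 29.7
tcp_pos: [0.5642, 0.3267, 0.2195]
tool_rot: [1.0, 0.004, 0.004, -0.001]
force: [-0.9, 0.4, -1.4]
finger_gap: 0.724
```

The red sieve rests at 0.2195 as expected. I'll release it, retreat and measure.

{"op": "drive_tool", "data": {"linear": [[0,0,0],[0,0,0],[0,0,0],[0,0,0],[0,0,-8],[0,0,-25],[0,0,-35],[0,0,-20],[0,0,0],[0,0,0],[0,0,0]], "rot": [[0,0,0],[0,0,0],[0,0,0],[0,0,0],[0,0,0],[0,0,0],[0,0,0],[0,0,0],[0,0,0],[0,0,0],[0,0,0]], "hand": [70,85,85,85,85,85,85,85,85,85,85]}}

```text
t: 30.62
tcp_pos: [0.5631, 0.3262, 0.3075]
tool_rot: [1.0, 0.004, 0.001, 0.0]
force: [-0.4, 0.3, 0.4]
finger_gap: 0.993
```

```bash
python3 - <<'E'
from h import *
togo([.576,.009,.28])
Z['fine_mid']=.126;Z['pan_mid']=.092;Z['coarse_mid']=.16
look(['coarse_mid'],f='w21.png'); look(['coarse_mid','fine_mid','pan_mid'],['side'],f='s21.png')
E
```

```text
tcp [0.5631 0.3262 0.3075] togo [ 10.5 317.3  27.7] rot [ 0.  -0.2  0.4] force [-0.4  0.3  0.4] gap 0.993
coarse_mid wrist 0.94 [277.3 227. ] [0.5606 0.327  0.16  ]
coarse_mid side 0.89 [142.6 256.8] [0.5663 0.3298 0.16  ]
fine_mid side 0.81 [150.5 273.3] [0.5608 0.3257 0.126 ]
fine_mid side 0.51 [143.4 257.2] [0.6057 0.3062 0.126 ]
pan_mid side 0.65 [156.  290.6] [0.5547 0.3262 0.092 ]
```

All three are stacked, and the heights and axes read consistently. Last is the lid.

{"op": "drive_tool", "data": {"linear": [[0,18,0],[1,31,0],[1,31,0],[1,31,0],[1,31,0],[1,31,0],[1,31,0],[1,31,0],[1,31,0],[1,25,0],[1,10,25],[0,0,35],[0,0,35],[0,0,25],[0,0,10],[0,0,0],[0,0,0]], "rot": [[0,0,0],[0,0,0],[0,0,0],[0,0,0],[0,0,0],[0,0,0],[0,0,0],[0,0,0],[0,0,0],[0,0,0],[0,0,0],[0,0,0],[0,0,0],[0,0,0],[0,0,0],[0,0,0],[0,0,0]], "hand": [85,85,85,85,85,85,85,85,85,85,85,85,85,85,85,85,85]}}

```text
t: 32.33
tcp_pos: [0.5765, 0.01, 0.1646]
tool_rot: [1.0, 0.004, -0.002, 0.001]
force: [0.5, -0.2, 0.5]
finger_gap: 0.998
```

```bash
python3 - <<'E'
from h import *
look(['lid_knob','jar'],f='w22.png')
togo([.576,.007,.098])
E
```

```text
lid_knob wrist 0.8 [284.3 236.9] [0.573  0.0059 0.036 ]
jar wrist 0.64 [269.  351.3] [0.4564 0.0166 0.    ]
tcp [0.5775 0.01   0.1663] togo [-1.5  2.8 68.3] rot [0.2 0.  0.5] force [-1.2 -1.  -0.1] gap 0.995
```

{"op": "drive_tool", "data": {"linear": [[-2,4,10],[0,0,20],[0,0,20],[0,0,8],[0,0,0],[0,0,0]], "rot": [[0.2,0,0.5],[0,0,0],[0,0,0],[0,0,0],[0,0,0],[0,0,0]], "hand": [85,85,85,85,85,85]}}

```text
t: 32.98
tcp_pos: [0.5805, 0.005, 0.113]
tool_rot: [1.0, 0.0, 0.009, 0.001]
force: [0.1, 1.2, -0.1]
finger_gap: 0.994
```

```bash
python3 - <<'E'
from h import *
look(['lid_knob'],f='w23.png')
togo([.575,.006,.098])
E
```

```text
lid_knob wrist 0.72 [276.9 283.8] [0.5736 0.0054 0.036 ]
tcp [0.5808 0.005  0.1135] togo [-6.1 -1.  15.4] rot [ 0.2 -1.   0. ] force [-0.  -0.4  0.1] gap 0.995
```

View pics/w23.png

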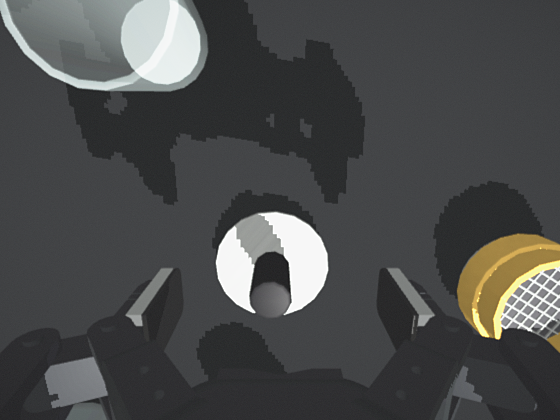

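The lid knob is at (271,298), centred between the pads, and yellow is well to the right. I'll lower and close.

{"op": "drive_tool", "data": {"linear": [[-4,-1,5],[-2,0,6],[0,0,4],[0,0,0],[0,0,0]], "rot": [[0.2,-1,0],[0,0,0],[0,0,0],[0,0,0],[0,0,0]], "hand": [85,85,85,85,85]}}

```text
t: 33.5
tcp_pos: [0.5757, 0.006, 0.0998]
tool_rot: [1.0, 0.0, 0.002, -0.0]
force: [0.5, -0.1, 0.2]
finger_gap: 0.998
```

```bash
python3 - <<'E'
from h import *
look(['lid_knob'])
togo([.575,.006,.098])
E
```

```text
lid_knob wrist 0.88 [276.5 290. ] [0.5717 0.0066 0.036 ]
tcp [0.5757 0.006  0.0999] togo [-0.7 -0.   1.9] rot [-0.  -0.2  0. ] force [ 0.7  0.1 -0.5] gap 0.993
```

{"op": "drive_tool", "data": {"linear": [[-2,0,3],[0,0,0],[0,0,0],[0,0,0],[0,0,0],[0,0,0],[0,0,0],[0,0,0],[0,0,0],[0,0,0],[0,0,0],[0,0,0],[0,0,0]], "rot": [[0,-0.2,0],[0,0,0],[0,0,0],[0,0,0],[0,0,0],[0,0,0],[0,0,0],[0,0,0],[0,0,0],[0,0,0],[0,0,0],[0,0,0],[0,0,0]], "hand": [85,85,10,10,10,10,10,10,10,10,10,10,10], "force": 40}}

```text
t: 34.68
tcp_pos: [0.5739, 0.006, 0.0971]
tool_rot: [1.0, 0.0, 0.001, -0.0]
force: [-0.9, 0.3, -0.1]
finger_gap: 0.217
```

```bash
python3 - <<'E'
from h import *
look(['lid_knob'],f='w24.png')
togo([.573,.006,.098])
E
```

```text
lid_knob wrist 0.67 [284.7 288.3] [0.5722 0.003  0.036 ]
tcp [0.5739 0.006  0.0971] togo [-0.9 -0.  -0.9] rot [-0.  -0.1  0. ] force [0.2 0.6 0.2] gap 0.217
```

{"op": "drive_tool", "data": {"linear": [[0,0,-8],[0,0,-15],[0,0,-30],[0,0,-35],[0,0,-35],[0,0,-35],[0,0,-35],[0,0,-30],[0,0,-15],[0,0,0],[0,0,0]], "rot": [[0,0,0],[0,0,0],[0,0,0],[0,0,0],[0,0,0],[0,0,0],[0,0,0],[0,0,0],[0,0,0],[0,0,0],[0,0,0]], "hand": [10,10,10,10,10,10,10,10,10,10,10]}}

```text
t: 35.7
tcp_pos: [0.571, 0.0061, 0.3478]
tool_rot: [1.0, 0.0, -0.003, -0.0]
force: [0.3, -0.0, -1.2]
finger_gap: 0.216
```

{"op": "drive_tool", "data": {"linear": [[0,-12,0],[-1,-22,0],[-1,-22,0],[-1,-22,0],[-1,-22,0],[-1,-22,0],[-1,-22,0],[-1,-22,0],[-1,-22,0],[-1,-22,0],[-1,-22,0],[-1,-22,0],[-1,-22,0],[0,-18,0],[0,-12,0],[0,-5,0],[0,0,0],[0,0,0],[0,0,0]], "rot": [[0,0,0],[0,0,0],[0,0,0],[0,0,0],[0,0,0],[0,0,0],[0,0,0],[0,0,0],[0,0,0],[0,0,0],[0,0,0],[0,0,0],[0,0,0],[0,0,0],[0,0,0],[0,0,0],[0,0,0],[0,0,0],[0,0,0]], "hand": [10,10,10,10,10,10,10,10,10,10,10,10,10,10,10,10,10,10,10]}}

```text
t: 37.28
tcp_pos: [0.5372, 0.34, 0.3063]
tool_rot: [0.999, -0.001, -0.043, 0.005]
force: [1.3, 0.2, -1.3]
finger_gap: 0.218
```

```bash
python3 - <<'E'
from h import *
togo([.5635,.3265,.269])
Z['lid_knob']=pose()[0][2]-.061;Z['coarse_mid']=.16
look(['lid_knob','coarse_mid'],f='w25.png')
E
```

```text
tcp [0.5372 0.34   0.3063] togo [29.4 13.1 35. ] rot [ 0.6  4.9 -0.1] force [ 1.3  0.2 -1.3] gap 0.218
lid_knob wrist 0.68 [286.4 286.5] [0.5308 0.3357 0.2453]
coarse_mid wrist 0.88 [297.7 170.6] [0.5617 0.3261 0.16  ]
```

{"op": "drive_tool", "data": {"linear": [[0,0,-3],[8,4,0],[9,5,0],[8,3,0],[0,0,0],[0,0,0]], "rot": [[0.6,4.9,-0.1],[0,0,0],[0,0,0],[0,0,0],[0,0,0],[0,0,0]], "hand": [10,10,10,10,10,10]}}

```text
t: 37.93
tcp_pos: [0.5685, 0.3225, 0.3117]
tool_rot: [1.0, -0.003, 0.002, -0.001]
force: [0.3, 1.2, -1.3]
finger_gap: 0.218
```

```bash
python3 - <<'E'
from h import *
togo([.5635,.3265,.269])
Z['lid_knob']=pose()[0][2]-.061;Z['coarse_mid']=.16
look(['lid_knob','coarse_mid'],f='w26.png')
E
```

```text
tcp [0.5685 0.3225 0.3117] togo [-5.1 -3.9 42.7] rot [-0.1 -0.2 -0.4] force [ 0.3  1.2 -1.3] gap 0.218
lid_knob wrist 0.81 [284.5 288. ] [0.567  0.3197 0.2507]
lid_knob wrist 0.65 [422.9 283.7] [0.5688 0.2589 0.2507]
```

{"op": "drive_tool", "data": {"linear": [[-3,-2,5],[-1,-1,8],[0,0,7],[0,0,0],[0,0,0]], "rot": [[0,-0.2,-0.4],[0,0,0],[0,0,0],[0,0,0],[0,0,0]], "hand": [10,10,10,10,10]}}

```text
t: 38.5
tcp_pos: [0.5614, 0.3273, 0.2884]
tool_rot: [1.0, 0.002, -0.002, -0.0]
force: [0.2, -0.1, -0.6]
finger_gap: 0.216
```

```bash
python3 - <<'E'
from h import *
togo([.5635,.3265,.269])
Z['lid_knob']=pose()[0][2]-.061
look(['lid_knob'],f='w27.png');look(['lid_knob','coarse_mid'],['side'],f='s27.png')
a=cv2.imread('pics/s27.png')[150:330,40:280];w=cv2.imread('pics/w27.png')
cv2.imwrite('pics/c27.png',cv2.hconcat([cv2.resize(w[60:330,100:460],(400,300)),cv2.resize(a,(400,300))]))
E
```

```text
tcp [0.5614 0.3273 0.2884] togo [ 2.2  0.8 19.4] rot [-0.1  0.2  0.2] force [ 0.2 -0.1 -0.6] gap 0.216
lid_knob wrist 0.88 [283.8 289.2] [0.5589 0.3248 0.2274]
lid_knob side 0.77 [136.7 222.8] [0.5608 0.3299 0.2274]
coarse_mid side 0.84 [140.9 256.6] [0.7381 0.2365 0.022 ]
coarse_mid side 0.58 [152.3 277.8] [0.6626 0.265  0.022 ]
```

{"op": "drive_tool", "data": {"linear": [[2,1,2],[0,0,4],[0,0,3],[0,0,0],[0,0,0]], "rot": [[0,0.2,0],[0,0,0],[0,0,0],[0,0,0],[0,0,0]], "hand": [10,10,10,10,10]}}

```text
t: 39.17
tcp_pos: [0.5651, 0.3261, 0.2807]
tool_rot: [1.0, 0.002, 0.002, -0.001]
force: [-1.2, -0.3, -0.9]
finger_gap: 0.217
```

{"op": "drive_tool", "data": {"linear": [[0,0,4],[0,0,4],[0,0,3],[0,0,2],[0,0,0],[0,0,0]], "rot": [[0,0,0],[0,0,0],[0,0,0],[0,0,0],[0,0,0],[0,0,0]], "hand": [10,10,10,10,10,10]}}

```text
t: 39.67
tcp_pos: [0.566, 0.3263, 0.2696]
tool_rot: [1.0, 0.002, 0.004, -0.002]
force: [-0.1, -0.1, -1.3]
finger_gap: 0.222
```

{"op": "drive_tool", "data": {"linear": [[0,0,3],[0,0,3],[0,0,0],[0,0,0]], "rot": [[0,0,0],[0,0,0],[0,0,0],[0,0,0]], "hand": [10,10,10,10]}}

```text
t: 40.0
tcp_pos: [0.5665, 0.3265, 0.2703]
tool_rot: [1.0, 0.002, 0.006, -0.002]
force: [-1.2, -0.6, -2.1]
finger_gap: 0.215
```

It's resting at 0.270, and I expected 0.269. I'll release and retreat.

{"op": "drive_tool", "data": {"linear": [[0,0,0],[0,0,0],[0,0,0],[0,0,0],[0,0,0],[0,0,0],[0,0,-8],[0,0,-25],[0,0,-30],[0,0,-20],[0,0,0],[0,0,0],[0,0,0]], "rot": [[0,0,0],[0,0,0],[0,0,0],[0,0,0],[0,0,0],[0,0,0],[0,0,0],[0,0,0],[0,0,0],[0,0,0],[0,0,0],[0,0,0],[0,0,0]], "hand": [40,70,85,85,85,85,85,85,85,85,85,85,85]}}

```text
t: 41.08
tcp_pos: [0.5657, 0.3261, 0.3549]
tool_rot: [1.0, 0.002, 0.005, -0.001]
force: [0.7, 0.0, -0.9]
finger_gap: 0.996
```

```bash
python3 - <<'E'
from h import *
togo([.5635,.3265,.36])
Z.update(lid_knob=.208,coarse_mid=.16,fine_mid=.126,pan_mid=.092)
look(['lid_knob'],f='w28.png');look(['lid_knob','coarse_mid','fine_mid','pan_mid','spare_mid','flask','beaker','jar'],['side'],f='s28.png')
a=cv2.imread('pics/s28.png')[150:330,50:290];w=cv2.imread('pics/w28.png')
cv2.imwrite('pics/c28.png',cv2.hconcat([cv2.resize(w,(300,225)).copy() if 0 else cv2.resize(w[:, 80:480],(315,330)),cv2.resize(a,(440,330))]))
E
```

```text
tcp [0.5657 0.3261 0.3549] togo [-2.2 -0.5 -5.1] rot [-0.2 -0.6  0.2] force [ 0.7  0.  -0.9] gap 0.996
lid_knob wrist 0.79 [281.7 228.5] [0.5634 0.3242 0.208 ]
lid_knob side 0.59 [138.3 233.8] [0.5607 0.3314 0.208 ]
coarse_mid side 0.74 [143.  259.1] [0.5609 0.3331 0.16  ]
pan_mid side 0.77 [156.8 290.6] [0.5536 0.3254 0.092 ]
pan_mid side 0.23 [149.6 271.1] [0.6049 0.3009 0.092 ]
spare_mid side 0.92 [308.5 213.1] [ 0.5525 -0.1189  0.022 ]
beaker side 0.79 [215.5 234.4] [0.6941 0.0614 0.    ]
jar side 0.93 [307.5 262.1] [0.4609 0.0158 0.    ]
```

View pics/c28.png

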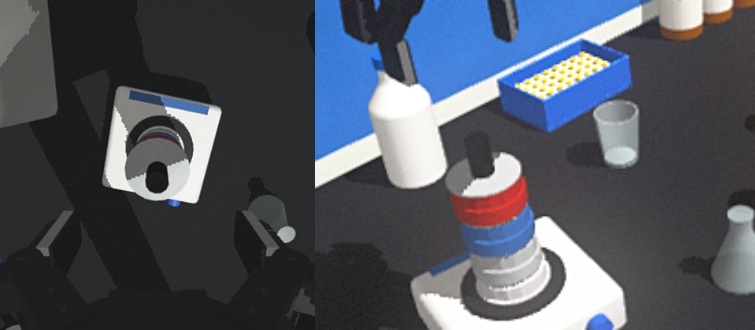

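The final view shows all four parts stacked and parallel, with the lid flush on the red sieve, the gripper open and clear above, and the glassware still standing. Handing in.

```bash
python3 -c "
from station import order; print(order.sign_off())"
```

```text
the job is handed in; nothing more can be done
None
```

The stack is built on the shaker: pan, blue sieve, red sieve, then the lid. I lowered each part until it stopped and let go before fetching the next. I handed the job in at about 41 s on the robot's clock; the hand-in gave no verdict.

**Heights:** each part stopped where it should be when fully home:

| Part | Gripper height when seated (m) | Expected (m) |
|---|---|---|
| Pan | 0.1517 | 0.1507 |
| Blue sieve | 0.1859 | 0.1855 |
| Red sieve | 0.2195 | 0.2195 |
| Lid | 0.270 | 0.269 |

**Last pictures:** the side view shows four flush, parallel layers, with the gripper open and well clear above. I judged level by eye, not by measurement.

**Position over the shaker:** the wrist camera put each part within about 3 mm of the same axis after release. The blue sieve's reading was about 6 mm off in x (0.566 against 0.560 m). The side camera's readings scattered by up to about 8 mm, and it did not report the blue sieve in the last check.

**Other objects:** the yellow sieve, beaker and jar read within about 10 mm of their starting positions, which is the detector's scatter. The flask was not detected in the last check, but the picture shows it standing. Nothing touched any of them that I could see.

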